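Take the stuck rotor off the mini-centrifuge for washing

ROBOT

A 7-joint arm with a two-finger parallel gripper is mounted at the origin on a cart in front of the work surface, level with it; the furniture and walls round the work are solid. World frame = base frame: x ahead of the robot, y to its left, z up, the work surface at z = 0. Lengths are in m, angles in rad, forces in N, time in s.
With the tool pointing down it reaches from about 0.425 to 0.925 m from the base axis. Payload 6.8 kg.
Tool frame: the origin (TCP) lies midway between the tips of the shut fingers; the grasp point (between the pads) lies arm.grip_point_offset behind it (arm.grip_point_offset is the distance from the TCP to the grasp point, in m); z points along the fingers, y is the line along which they close (so a half turn about z gives the same grasp; the last joint's range is limited). The gripper opens to 88 mm and grips with 3 to 60 N. Pads are 20 mm wide; open, the fingers measure 115 mm over their backs; the gripper's body (75 mm by 178 mm) begins 61 mm behind the grasp point.
Start: joints at [0.999, 0.477, 0.022, 1.555, -0.011, 1.109, -0.083], TCP at [0.302, -0.604, 0.223] pointing down, gripper open.
Joint ranges: [-2.96, 2.96], [-0.34, 2.1], [-1.41, 1.46], [0.24, 2.44], [-1.37, 4.51], [0.17, 1.92], [-2.96, 2.96]. Speed limits (rad/s): [2.39, 2.39, 3.14, 3.14, 3.14, 3.14, 3.14].

INTERFACE

Orientations are given as a rotation vector (axis times angle).
In Python, from plant import arm gives the robot as it stands.
- The arm moves only by the shell command python3 -m handwheel 'ROWS' [FORCE]. ROWS is JSON, a list of rows, each a list of 5 numbers: the shift along the world's x, y, z in m, then the turn about the world's z in rad, then the closure, from 0 (fully open) to 1 (shut). In form: [[x, y, z, turn, gripper], ...]. A call has 1 to 8 rows; each row is the pose to reach, as a shift and turn from the pose commanded when the call began; what a row does not reach only later rows make up. A row lasts 1/12 s, in which the tool goes at most 41.7 mm and 7.16 degrees, less where a joint would pass 70% of its speed; a pose out of reach is approached as far as the arm can. A call with a gripper value outside its range is refused whole. The fingers move at their own pace and stop on an object; FORCE is the grip in N (left out, the last holds). Time passes only in rows, so rows that repeat a pose let the fingers close. It gives the time, the measured TCP pose, the force, the opening and the grip force at its end, in the units of the state.
- arm.read_state(): the state, without advancing time (a new reading comes with each control period).
- arm.camera(name): name is "scene" or "side" or "wrist"; returns a dict with "img" (400x640x3 uint8, blue, green, red), "K" (3x3 intrinsics, pixels), "pose" (4x4, takes a point from camera to world coordinates). Camera axes: x right, y down, z forward; pixel columns grow to the right and rows downward; lengths in m; the calibration is good to about 2 mm. A picture is of the moment at which its call begins. There is no depth.
- arm.hand_in(): hands the job in; it is judged then, once.
The state is a dict: "time": time; "joint_pos": joint angles; "dq": joint speeds; "joint_efforts": joint torques, N m; "tcp_pos": TCP position; "orientation": TCP orientation; "contact_force": force on the tool from outside, world axes, zero at the start; "moment": the same for the moment, N m; "grip_width": finger opening in m; "grasp_force": force on a finger pad.
Only numpy, scipy, OpenCV 4.12 (cv2) and the standard library are available. Lean on these libraries where they do the work, as an engineer would, in place of code of your own. Each camera call takes 0.05 s, during which the arm holds its last target. There are 200 camera calls.

TASK

The rotor has to go for washing: swing the clear lid of the mini-centrifuge right back, work the tight push-on rotor up off its spindle and lay it flat in the steel tray with its knob up. Pulling straight would lift the whole machine, so turn the knob to and fro while you pull gently and keep the machine standing on the bench. Then shut the lid again.

Things in the scene. Friction and masses are not known exactly. Their poses are not given: they have to be found in the camera images.
- spinner: Mini-centrifuge, off-white, rounded box 151 (x) x 129 (y) mm, 62 high to the bowl rim, 1.4 to 1.7 kg, standing loose on rubber feet (it can be lifted or pushed). Origin: centre of its underside; -x: front with a black rocker switch; z up. Its round bowl (inner radius 42, floor at z 27) is centred on the spindle. The drive is braked while the lid is up: the spindle does not turn.
- spinner_lid (a joint): Clear domed lid (radius 54, top at z 101 when shut), hinged at the back along y. 0 = shut, 2.0 rad = swung right back past upright, against its stop. The stiff hinge holds the lid where it is left from about 0.8 rad up; below that it sinks shut by itself. Opening takes under 1 N at the front.
- lid_grip (a point): Centre of the upright grey grip bar at the front of the lid: 26 mm wide (y), 6 thick (x), 28 high (z, from 14 below this point to 12 above it when shut). 80 mm over the bench when shut; the machine's top is 58 high beneath and beside it. Moves and turns with the lid; its frame equals the machine's when shut. The dome begins 9 mm behind it.
- lid_hinge (a point): Middle of the lid's hinge line, which runs along the machine's y; fixed to the machine 67 mm behind its centre, 62.5 high. The grip bar's centre lies 120.5 mm in front of and 17.5 above it when the lid is shut.
- spindle_axis (a point): Point on the axis of the upright steel spindle, at the seat the rotor stands on; fixed to the machine, 9 mm behind its centre, 34 high. The spindle is 14 mm thick and stands 19 mm above this point.
- rotor: Push-on rotor: black disc 78 mm across, 12 thick, with a ribbed round metal knob on top, 26 mm across, from 26 to 50 mm above the underside (hub 24 across below it). 0.12 kg. Origin: centre of the underside; z up along the knob. Starts seated on the spindle, lid shut; its sprung hub clasps the spindle all the way until raised 10 mm. A straight pull needs 24 to 33 N, a turn 0.2 N m.
- tray: Open steel tray, 165 (x) x 130 (y) x 22 mm high outside, walls and floor 3 mm, rolled rim 2.5 mm proud. 0.45 kg, loose. Origin: centre of its underside; z up. It stands to the left or the right of the machine.
- tube_box: Blue rack box for microtubes with a clear lid, 120 (x) x 154 (y) x 60 mm high, on the other side of the machine from the tray. A bystander to leave alone. Origin: centre of its underside.
Things that resemble listed ones, but are neither listed nor needed, are in the scene too. There is more than one size of the tray; the one meant has the size given above.

How it is judged:
On the way, in this order (a step that is already met when the one before it is completed fails the run):
1. The lid is swung open (value of joint spinner_lid above 1.2 rad), for 0.2 s.
2. The rotor is off the spindle (z of rotor in the frame of spindle_axis above 0.022 m), for 0.1 s.
At the end, for the whole second after the job is handed in: The lid is shut (within 0.06 rad); the rotor lies flat and still on the tray's floor, knob up (within 0.1 rad); the machine stands on the bench within 40 mm of where it was (value of joint spinner_lid below 0.06 rad and x of rotor in the frame of tray between -0.06 and 0.06 m and y of rotor in the frame of tray between -0.045 and 0.045 m and z of rotor in the frame of tray between 0 and 0.007 m and angle between rotor's own z axis and vertical below 0.1 rad and linear speed of rotor below 0.02 m/s and distance of spinner from where it was at the start of the episode below 0.04 m and height (world z) of spinner below 0.003 m and angle between spinner's own z axis and vertical below 0.03 rad); the robot touches nothing.
It fails at once if The machine is lifted (6 mm or more) or tipped (0.1 rad) off the bench (height (world z) of spinner above 0.006 m or angle between spinner's own z axis and vertical above 0.1 rad).
It fails at once if The rotor is dropped (falls faster than 0.6 m/s with no finger on it) (linear speed of rotor above 0.6 m/s and contact force between the fingers and rotor below 0.05 N).
It fails at once if The blue rack box is shoved more than 30 mm (distance of tube_box from where it was at the start of the episode above 0.03 m).
It also fails if it takes over 72 s, if anything falls off the work surface, if the arm or the gripper's body presses on something with over 40 N, if the wrist force passes 120 N, or if a joint passes its speed limit or range.

## Working session

There is one attempt and no reset: what is moved stays moved. The work goes in short steps, Python scripts to look and compute and a shell command to move; the robot and the scene stay as the last step left them, time stands still between calls to the robot, and variables do not carry over. Pictures are saved under pics/ and viewed, at most 10 in all, crops included, and the job is handed in when it is done.

```bash
ls; mkdir -p pics; python3 - <<'E'
from plant import arm
import cv2,numpy as np
s=arm.read_state();print(s,arm.grip_point_offset)
for n in("scene","side"):
    c=arm.camera(n);cv2.imwrite(f"pics/{n}0.png",c["img"]);np.savez(f"{n}.npz",**{k:c[k] for k in("K","pose")});print(c["K"],c["pose"])
E
```

```text
pics
{'time': 0.0, 'joint_pos': array([ 0.99888789,  0.47774714,  0.02234683,  1.55641765, -0.01145447,
        1.10932092, -0.08311707]), 'dq': array([ 0.00115843,  0.00143702,  0.00123661,  0.00169433,  0.00193885,
        0.00186517, -0.00052077]), 'joint_efforts': array([ 1.09578945e-03, -5.82852638e+01,  1.53517250e+00, -2.72601575e+01,
       -5.42904809e-02,  1.70924887e-02,  1.08057841e-04]), 'tcp_pos': array([ 0.30167195, -0.6031745 ,  0.22173168]), 'orientation': array([-3.05586196e+00, -7.21681049e-01,  8.98324590e-04]), 'contact_force': array([-0.66880522, -0.18949998,  0.02998425]), 'moment': array([-0.00211027,  0.04213138, -0.0461903 ]), 'grasp_force': 0.0, 'grip_width': 0.08795733326471952} 0.0187
[[467.97723762   0.         325.54447139]
 [  0.         467.97723762 198.62388867]
 [  0.           0.           1.        ]] [[ 0.66203102 -0.31634523  0.6794414  -0.1779667 ]
 [-0.74947491 -0.28126482  0.59931416 -0.65777626]
 [ 0.00151279 -0.90598885 -0.42329885  0.55392102]
 [ 0.          0.          0.          1.        ]]
[[436.08771692   0.         324.6651803 ]
 [  0.         436.08771692 202.02571444]
 [  0.           0.           1.        ]] [[-0.88852187 -0.31002817  0.33824756  0.22183565]
 [-0.45879918  0.59120062 -0.66331375  0.70492927]
 [ 0.00567378 -0.74455648 -0.66753536  0.79149727]
 [ 0.          0.          0.          1.        ]]
```

View pics/scene0.png

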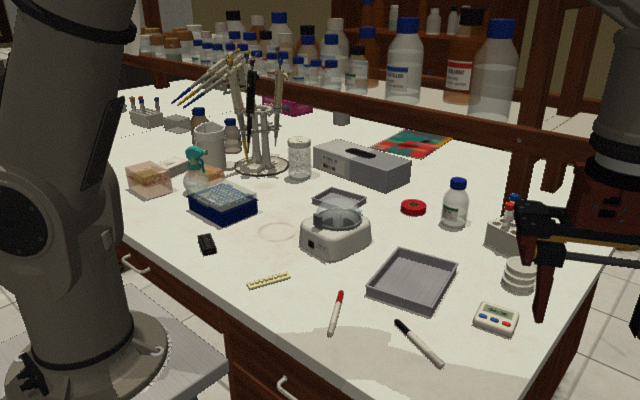

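View pics/side0.png

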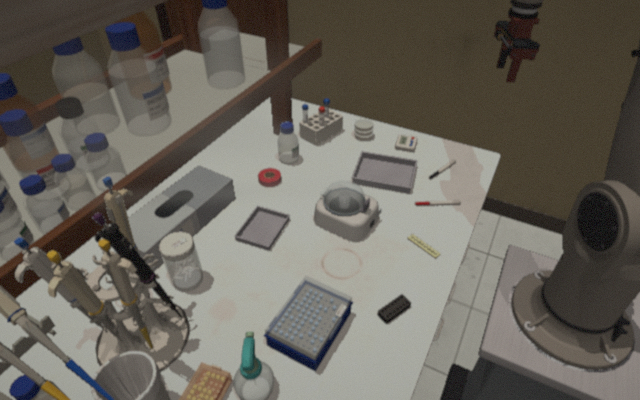

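The scene view shows the machine at about (336,232), the large tray at (412,280), the small look-alike tray behind at (340,198) and the rack box at (223,202). In the side view the machine is at (347,208) and the tray at (385,172). I'll enlarge both.

```bash
python3 - <<'E'
import cv2
a=cv2.imread("pics/scene0.png")[185:320,290:470];b=cv2.imread("pics/side0.png")[140:250,300:430]
cv2.imwrite("pics/sc1.png",cv2.resize(a,None,fx=4.4,fy=4.4,interpolation=cv2.INTER_CUBIC))
cv2.imwrite("pics/si1.png",cv2.resize(b,None,fx=5,fy=5,interpolation=cv2.INTER_CUBIC))
E
```

```text
(no output)
```

View pics/sc1.png

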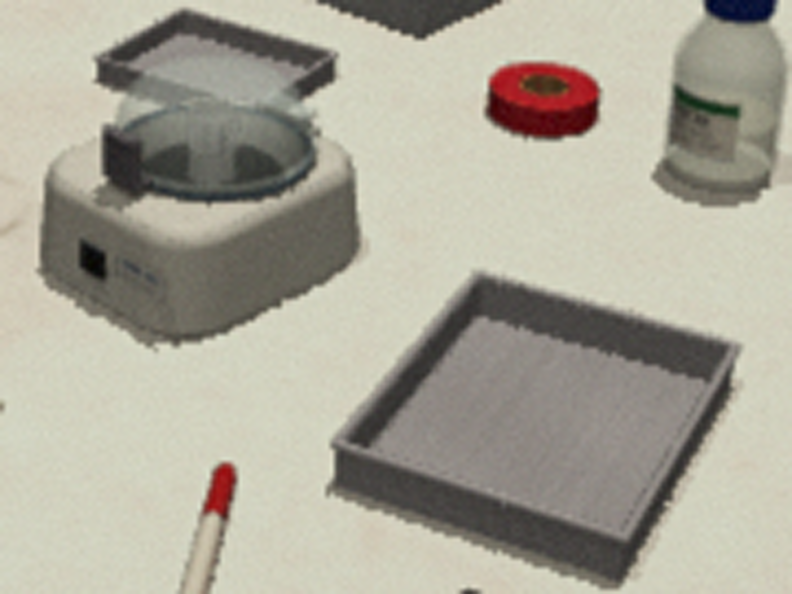

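View pics/si1.png

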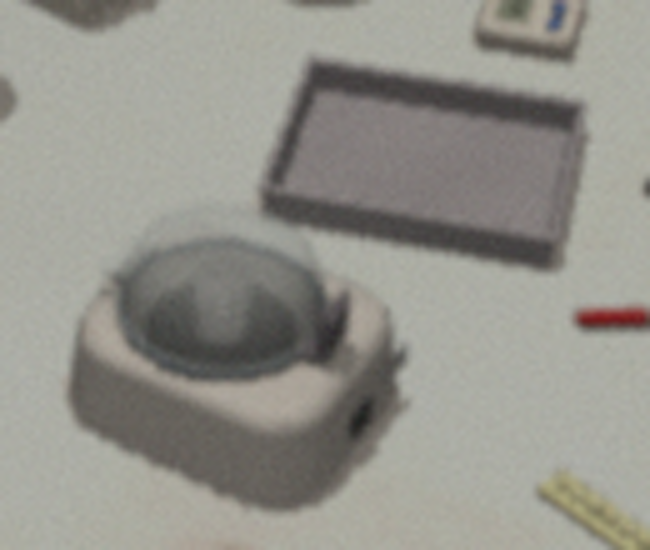

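Enlarged views:
- **Scene crop:** grip bar corners (103,125), (142,138), (142,193), (105,180). Lid ring centre about (220,151). Tray rim corners (478,275), (738,348), (628,545), (335,442).
- **Side crop:** ring centre about (222,308), grip bar about (333,327). Tray rim (315,62), (582,103), (558,243), (265,190).

```bash
cat >h.py <<'E'
import numpy as np,cv2
def P(f):
    d=np.load(f) if isinstance(f,str) else f
    return d["K"]@np.linalg.inv(d["pose"])[:3]
def tri(Pa,a,Pb,b):
    X=cv2.triangulatePoints(Pa,Pb,np.float64(a).reshape(-1,2).T,np.float64(b).reshape(-1,2).T)
    return (X[:3]/X[3]).T
def proj(P,X):
    X=np.atleast_2d(X);x=P@np.c_[X,np.ones(len(X))].T
    return (x[:2]/x[2]).T
E
python3 - <<'E'
from h import *
A,B=P("scene.npz"),P("side.npz")
a=np.array([[220,151],[123,159],[478,275],[738,348],[628,545],[335,442]])/4.4+[290,185]
b=np.array([[222,308],[333,327],[315,62],[582,103],[558,243],[265,190]])/5+[300,140]
# order match: scene 478,275 = far-left(+x,+y) ; try all cyclic shifts for tray
for s in range(4):
  bb=np.r_[b[:2],np.roll(b[2:],s,0)];
  X=tri(A,a,B,bb);print(s,np.abs(proj(A,X)-a).max(),np.round(X,4).tolist())
  for r in (0,):pass
X=tri(A,a[:2],B,b[:2]);d=X[0]-X[1];print("yaw",np.arctan2(d[1],d[0]),np.hypot(*d[:2]))
E
```

```text
0 16.951681953362083 [[0.5542, -0.0535, 0.0562], [0.4901, -0.0451, 0.075], [0.5644, -0.2244, 0.0668], [0.4834, -0.3535, 0.0655], [0.4724, -0.3255, -0.0318], [0.5509, -0.1793, -0.0195]]
1 1.0910748587930357 [[0.5542, -0.0535, 0.0562], [0.4901, -0.0451, 0.075], [0.591, -0.1917, 0.0204], [0.6161, -0.32, 0.0202], [0.4569, -0.3541, 0.0191], [0.429, -0.2238, 0.0212]]
2 17.382547147296805 [[0.5542, -0.0535, 0.0562], [0.4901, -0.0451, 0.075], [0.462, -0.2358, 0.0606], [0.6478, -0.2907, -0.0323], [0.5852, -0.3219, -0.0298], [0.4161, -0.256, 0.0668]]
3 27.51166768950094 [[0.5542, -0.0535, 0.0562], [0.4901, -0.0451, 0.075], [0.4491, -0.2663, 0.1012], [0.4983, -0.3263, 0.0211], [0.6171, -0.2911, -0.0894], [0.5249, -0.2138, 0.0319]]
yaw -0.12992204714182595 0.06465190235243447
```

Tray pose is (0.523,-0.272), yaw 0.196, and the triangulated size matches 165x130. The machine's spindle is near (0.554,-0.053), yaw about -0.13. Next I move above the lid for wrist views.

```bash
python3 -m handwheel '[[0.02,0.07,0.02,-0.12,0],[0.04,0.14,0.02,-0.24,0],[0.06,0.18,0.02,-0.36,0],[0.075,0.22,0.02,-0.48,0],[0.09,0.26,0.02,-0.594,0],[0.1,0.30,0.02,-0.594,0],[0.11,0.34,0.02,-0.594,0],[0.12,0.38,0.02,-0.594,0]]'
python3 -m handwheel '[[0.01,0.04,0,0,0],[0.02,0.08,0,0,0],[0.03,0.12,0,0,0],[0.04,0.155,0,0,0],[0.05,0.175,0,0,0],[0.05,0.175,0,0,0],[0.05,0.175,0,0,0]]'
python3 - <<'E'
from plant import arm
import cv2,numpy as np
s=arm.read_state();print(s["tcp_pos"],s["orientation"],s["joint_pos"],s["contact_force"])
c=arm.camera("wrist");cv2.imwrite("pics/w1.png",c["img"]);np.savez("w1.npz",K=c["K"],pose=c["pose"]);print(c["pose"])
E
```

```text
time: 0.77
tcp_pos: [0.4038, -0.2872, 0.2422]
orientation: [3.135, -0.204, -0.0]
contact_force: [1.5, 0.3, -0.7]
grip_width: 0.0879
grasp_force: 0.0
time: 1.35
tcp_pos: [0.4537, -0.1133, 0.2421]
orientation: [3.135, -0.2, -0.001]
contact_force: [-0.5, -1.0, 0.1]
grip_width: 0.0877
grasp_force: 0.0
[ 0.4537152  -0.11329462  0.24213756] [ 3.13521137e+00 -1.99641831e-01 -7.59040816e-04] [ 0.26974739  0.12179942 -0.17195     1.99948623  0.0244158   1.02270035
 -1.61166671] [-0.54353511 -0.98637692  0.10091946]
[[-1.27520766e-01 -9.50672390e-01 -2.82772807e-01  5.32032820e-01]
 [-9.91835482e-01  1.22490322e-01  3.54753099e-02 -1.23232767e-01]
 [ 9.11534545e-04  2.84987942e-01 -9.58530668e-01  4.04154594e-01]
 [ 0.00000000e+00  0.00000000e+00  0.00000000e+00  1.00000000e+00]]
```

View pics/w1.png

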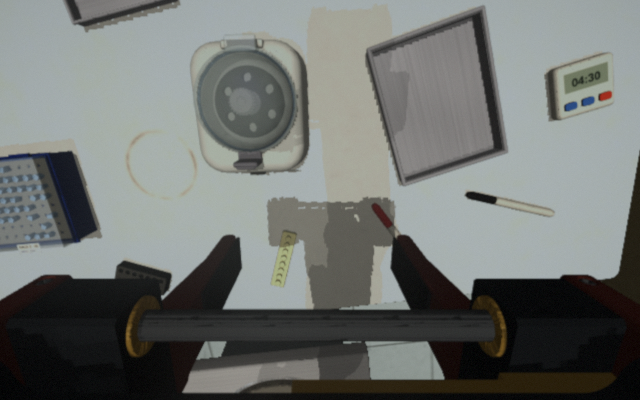

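The wrist view shows the machine at (248,105), the grip bar at (247,160), the lid hinge at (242,42) and the large tray at (438,95). I'll take a second wrist position and a composite crop.

```bash
python3 -m handwheel '[[-0.005,0.035,0,0,0],[-0.01,0.07,0,0,0],[-0.01,0.07,0,0,0],[-0.01,0.07,0,0,0],[-0.01,0.07,0,0,0]]'
python3 - <<'E'
from plant import arm
import cv2,numpy as np
c=arm.camera("wrist");cv2.imwrite("pics/w2.png",c["img"]);np.savez("w2.npz",K=c["K"],pose=c["pose"])
from h import *
p=proj(P("w2.npz"),[[.55,-.05,.05]])[0];print(p)
a=cv2.imread("pics/w1.png")[30:180,185:315];x0=int(p[0])-65;y0=int(p[1])-80;y0=max(y0,0);print(x0,y0)
b=c["img"][y0:y0+150,x0:x0+130]
cv2.imwrite("pics/w12.png",cv2.resize(np.hstack([a,b]),None,fx=3,fy=3,interpolation=cv2.INTER_CUBIC))
E
```

```text
time: 1.82
tcp_pos: [0.4434, -0.0461, 0.2423]
orientation: [3.134, -0.208, -0.0]
contact_force: [0.5, -0.5, 0.3]
grip_width: 0.0879
grasp_force: 0.0
[306.03287323  86.1436107 ]
241 6
```

View pics/w12.png

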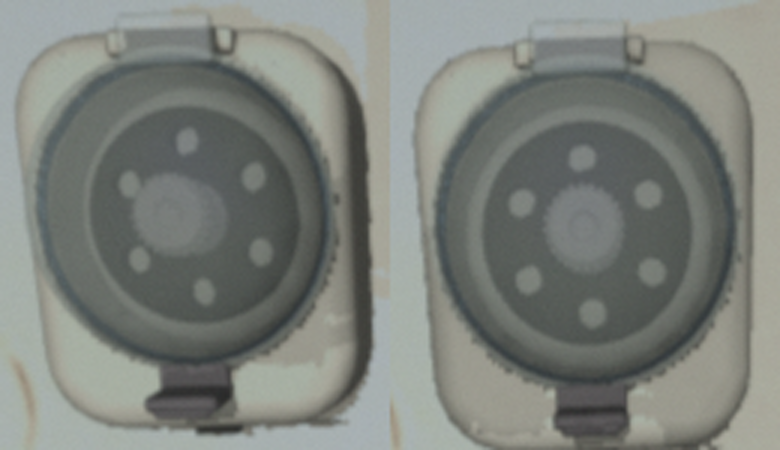

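Crop readings:
- **Left crop:** lid ring centre (184,210), disc centre (195,215), knob top (174,214), hinge (170,42), bar (189,400).
- **Right crop:** ring (585,225), disc (588,230), knob (584,228), hinge (579,48), bar (592,415).

I'll fit the machine pose to these points together with the earlier ones.

```bash
python3 - <<'E'
from h import *
from scipy.optimize import least_squares
W1,W2,A,B=[P(n+".npz") for n in("w1","w2","scene","side")]
f1=lambda p:np.array(p)/3+[185,30]; f2=lambda p:(np.array(p)-[390,0])/3+[241,6]
n=["ring","disc","knob"]
a=f1([[184,210],[195,215],[174,214]]);b=f2([[585,225],[588,230],[584,228]])
print(tri(W1,a,W2,b))
# model fit: machine frame pts (x,y,z)
obs=[(W1,[9,0,62],a[0]),(W1,[9,0,46],a[1]),(W1,[9,0,84],a[2]),(W2,[9,0,62],b[0]),(W2,[9,0,46],b[1]),(W2,[9,0,84],b[2])]
S=lambda p:np.array(p)/4.4+[290,185]
for q,y,z in(((103,125),13,92),((142,138),-13,92),((142,193),-13,66),((105,180),13,66)):
    obs.append((A,[-56.5,y,z],S(q)))
obs.append((A,[9,0,62],S((220,151))));obs.append((B,[9,0,62],np.array([222,308])/5+[300,140]))
obs.append((W2,[-53.5,0,92],f2([592,412])))
def w(v,X):
    X=np.array(X)/1000;c,s=np.cos(v[2]),np.sin(v[2])
    return np.array([v[0]+c*X[0]-s*X[1],v[1]+s*X[0]+c*X[1],X[2]])
r=lambda v:np.concatenate([proj(Pm,w(v,X))[0]-o for Pm,X,o in obs])
s=least_squares(r,[.545,-.05,-.13],loss="soft_l1");v=s.x
print(v,np.round(r(v).reshape(-1,2),1).tolist())
for m,X in(("spindle",[9,0,34]),("grip",[-53.5,0,80]),("hinge",[67,0,62.5])):print(m,w(v,X))
# hinge ends symmetric, wrist yaw check
c=f2([579,48]);print("hinge px obs",c,"pred",proj(W2,w(v,[67,0,62.5])))
np.save("mach.npy",v)
# path of the grip relative to shut
u=np.array([np.cos(v[2]),np.sin(v[2])])
for t in np.arange(0,2.01,.1):
    g=np.array([-120.5,17.5]);c,s_=np.cos(t),np.sin(t)
    q=np.array([c*g[0]+s_*g[1],-s_*g[0]+c*g[1]])-g
    print("%.1f  dx %.1f dy %.1f dz %.1f"%(t,*(u*q[0]),q[1]))
E
```

```text
[[ 0.55429642 -0.05085632  0.05696963]
 [ 0.55335969 -0.05157782  0.04279989]
 [ 0.552157   -0.05059037  0.07304276]]
[ 0.54431408 -0.05108781 -0.07530227] [[-0.1, 0.5], [-0.6, -0.6], [-1.5, -1.7], [0.9, 0.6], [0.3, 0.4], [0.7, -2.5], [-0.1, -0.1], [-0.7, 0.8], [-0.7, -1.0], [-0.5, -2.1], [-1.7, -1.5], [-0.5, -2.3], [1.9, 1.6]]
spindle [ 0.55328858 -0.05176489  0.034     ]
grip [ 0.49096569 -0.04706295  0.08      ]
hinge [ 0.61112421 -0.0561283   0.0625    ]
hinge px obs [304.  22.] pred [[303.0411094  18.9373773]]
0.0  dx 0.0 dy -0.0 dz 0.0
0.1  dx 2.3 dy -0.2 dz 11.9
0.2  dx 5.9 dy -0.4 dz 23.6
0.3  dx 10.5 dy -0.8 dz 34.8
0.4  dx 16.3 dy -1.2 dz 45.5
0.5  dx 23.1 dy -1.7 dz 55.6
0.6  dx 30.8 dy -2.3 dz 65.0
0.7  dx 39.5 dy -3.0 dz 73.5
0.8  dx 49.0 dy -3.7 dz 81.1
0.9  dx 59.1 dy -4.5 dz 87.8
1.0  dx 69.9 dy -5.3 dz 93.4
1.1  dx 81.2 dy -6.1 dz 97.8
1.2  dx 92.9 dy -7.0 dz 101.2
1.3  dx 104.8 dy -7.9 dz 103.3
1.4  dx 116.9 dy -8.8 dz 104.2
1.5  dx 129.1 dy -9.7 dz 103.9
1.6  dx 141.1 dy -10.6 dz 102.4
1.7  dx 152.9 dy -11.5 dz 99.7
1.8  dx 164.5 dy -12.4 dz 95.9
1.9  dx 175.5 dy -13.2 dz 90.9
2.0  dx 186.0 dy -14.0 dz 84.8
```

```bash
python3 -m handwheel '[[0.02,0,-0.03,0.05,0],[0.043,-0.001,-0.06,0.05,0],[0.043,-0.001,-0.1,0.05,0],[0.043,-0.001,-0.135,0.05,0],[0.043,-0.001,-0.16,0.05,0],[0.043,-0.001,-0.172,0.05,0],[0.043,-0.001,-0.172,0.05,0],[0.043,-0.001,-0.172,0.05,0]]'
python3 -m handwheel '[[0,0,0,0,1],[0,0,0,0,1],[0,0,0,0,1],[0,0,0,0,1],[0,0,0,0,1],[0,0,0,0,1],[0,0,0,0,1],[0,0,0,0,1]]' 6
```

```text
time: 2.53
tcp_pos: [0.4863, -0.0468, 0.0699]
orientation: [3.138, -0.13, -0.003]
contact_force: [0.8, 0.6, -0.0]
grip_width: 0.0877
grasp_force: 0.0
time: 3.2
tcp_pos: [0.4867, -0.0453, 0.0704]
orientation: [3.139, -0.126, 0.0]
contact_force: [0.1, -0.1, 0.5]
grip_width: 0.0373
grasp_force: 0.0
```

```bash
python3 -m handwheel '[[0,0,0,0,1],[0,0,0,0,1],[0,0,0,0,1],[0,0,0,0,1]]' 6
```

```text
time: 3.53
tcp_pos: [0.4865, -0.0443, 0.0703]
orientation: [-3.138, 0.125, 0.001]
contact_force: [-1.1, 4.4, 1.0]
grip_width: 0.0259
grasp_force: 6.0
```

```bash
python3 -m handwheel '[[0.0023,0.002,0.012,0,1],[0.006,0.002,0.0236,0,1],[0.0105,0.001,0.035,0,1],[0.016,0.001,0.0455,0,1],[0.023,0,0.0555,0,1],[0.031,0,0.065,0,1],[0.0395,-0.001,0.0735,0,1],[0.049,-0.002,0.081,0,1]]'
python3 -m handwheel '[[0.010,-0.001,0.0067,0,1],[0.021,-0.002,0.0123,0,1],[0.032,-0.002,0.0167,0,1],[0.044,-0.003,0.020,0,1],[0.056,-0.004,0.0222,0,1],[0.068,-0.005,0.0231,0,1],[0.068,-0.005,0.0231,0,1]]'
```

```text
time: 4.2
tcp_pos: [0.5349, -0.0486, 0.1516]
orientation: [3.138, -0.128, -0.003]
contact_force: [-2.3, -1.0, 0.1]
grip_width: 0.0263
grasp_force: 6.0
time: 4.78
tcp_pos: [0.6054, -0.0551, 0.1747]
orientation: [3.136, -0.13, 0.002]
contact_force: [-0.9, -5.2, 5.0]
grip_width: 0.0258
grasp_force: 6.0
```

```bash
python3 -m handwheel '[[0.012,-0.002,-0.0003,0,1],[0.024,-0.003,-0.0018,0,1],[0.036,-0.005,-0.0045,0,1],[0.0475,-0.006,-0.0083,0,1],[0.0585,-0.007,-0.0133,0,1],[0.066,-0.007,-0.0172,0,1],[0.066,-0.007,-0.0172,0,1]]'
python3 - <<'E'
from plant import arm
import cv2
for n in("scene","side"):cv2.imwrite(f"pics/{n}2.png",arm.camera(n)["img"])
import numpy as np
a=cv2.imread("pics/scene2.png")[110:280,270:440];b=cv2.imread("pics/side2.png")[90:260,270:440]
cv2.imwrite("pics/op.png",cv2.resize(np.hstack([a,b]),None,fx=2.3,fy=2.3,interpolation=cv2.INTER_CUBIC))
E
```

```text
time: 5.37
tcp_pos: [0.671, -0.0606, 0.1565]
orientation: [3.138, -0.127, 0.002]
contact_force: [2.1, -4.0, 1.7]
grip_width: 0.0262
grasp_force: 6.0
```

View pics/op.png

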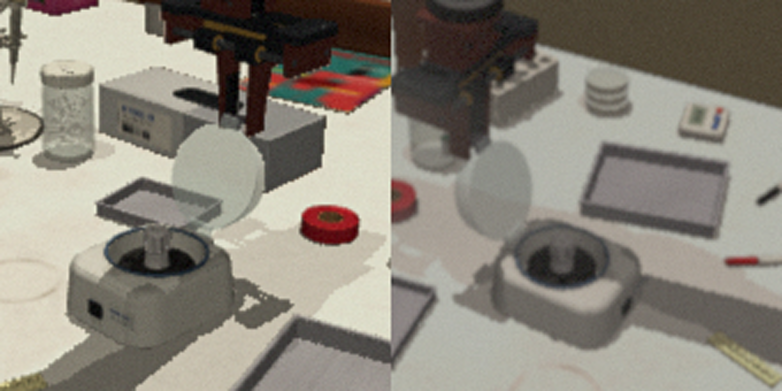

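The lid is leaning right back, the bowl and knob are visible, and the machine has not moved. I'll release, go up, and look at the knob from two wrist positions.

```bash
python3 -m handwheel '[[0,0,0,0,0],[0,0,0,0,0],[0,0,0,0,0],[0,0,0,0,0],[0,0,0,0,0]]'
python3 -m handwheel '[[0,0,0.035,0,0],[0,0,0.07,0,0],[-0.03,0.005,0.085,0,0],[-0.07,0.01,0.085,0,0],[-0.11,0.012,0.085,0,0],[-0.15,0.012,0.085,0,0],[-0.19,0.012,0.085,0,0],[-0.225,0.012,0.085,0,0]]'
cat > shot.py <<'E'
from plant import arm
import cv2,numpy as np,sys
def shot(n):
    c=arm.camera("wrist");cv2.imwrite(f"pics/{n}.png",c["img"]);np.savez(n+".npz",K=c["K"],pose=c["pose"])
shot(sys.argv[1])
E
python3 -m handwheel '[[0,0,0,0,0],[0,0,0,0,0],[0,0,0,0,0]]'; python3 shot.py k1
python3 -m handwheel '[[0,-0.04,0,0,0],[0,-0.07,0,0,0],[0,-0.07,0,0,0],[0,-0.07,0,0,0],[0,-0.07,0,0,0]]'; python3 shot.py k2
python3 - <<'E'
from h import *
im=[]
for n in("k1","k2"):
    p=proj(P(n+".npz"),[[.553,-.0515,.06]])[0].astype(int);o=np.maximum(p-[60,75],0);print(n,o)
    im.append(cv2.imread(f"pics/{n}.png")[o[1]:o[1]+150,o[0]:o[0]+120])
cv2.imwrite("pics/k12.png",cv2.resize(np.hstack(im),None,fx=3.3,fy=3.3,interpolation=cv2.INTER_CUBIC))
E
```

```text
time: 5.88
tcp_pos: [0.6693, -0.0586, 0.1571]
orientation: [-3.139, 0.125, 0.001]
contact_force: [-0.8, 0.6, -0.6]
grip_width: 0.0563
grasp_force: 0.0
time: 6.55
tcp_pos: [0.4419, -0.0471, 0.242]
orientation: [3.139, -0.126, -0.001]
contact_force: [0.3, 0.0, 0.9]
grip_width: 0.0875
grasp_force: 0.0
time: 6.8
tcp_pos: [0.4455, -0.0471, 0.2429]
orientation: [-3.139, 0.126, -0.003]
contact_force: [0.3, 0.1, 0.6]
grip_width: 0.0876
grasp_force: 0.0
time: 7.27
tcp_pos: [0.4456, -0.1166, 0.242]
orientation: [-3.138, 0.125, 0.0]
contact_force: [0.1, 0.2, 0.5]
grip_width: 0.0879
grasp_force: 0.0
k1 [251   9]
k2 [186  14]
```

View pics/k12.png

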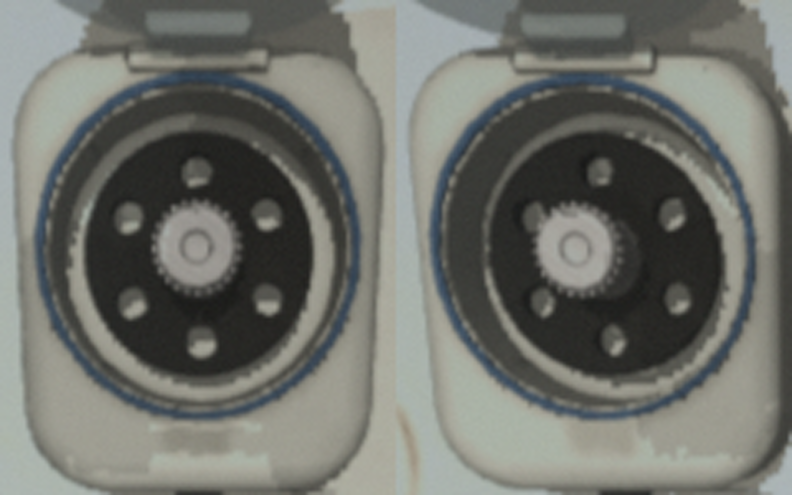

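Clear view: the knob is at (198,248) in the left half and (576,248) in the right. The blue bowl rim centres are (199,245) and (593,245).

```bash
python3 - <<'E'
from h import *
g=lambda p,o,dx:(np.array(p)-[dx,0])/3.3+o
a=g([[198,248],[199,252],[199,245]],[251,9],0);b=g([[576,248],[605,250],[593.5,245]],[186,14],396)
print(tri(P("k1.npz"),a,P("k2.npz"),b))
for n,q in(("k1",a),("k2",b)):
    d=np.load(n+".npz");r=np.linalg.inv(d["K"])@np.c_[q,[1]*3].T;r=d["pose"][:3,:3]@r;c=d["pose"][:3,3]
    print(n,[(c+r[:,i]*(z-c[2])/r[2,i])[:2].round(4) for i,z in enumerate((.084,.046,.062))])
E
```

```text
[[ 0.55159195 -0.05114992  0.08487029]
 [ 0.55397595 -0.0510719   0.04150327]
 [ 0.55435734 -0.05137115  0.06038246]]
k1 [array([ 0.5514, -0.0511]), array([ 0.5533, -0.0511]), array([ 0.5541, -0.0514])]
k2 [array([ 0.552, -0.051]), array([ 0.5539, -0.052 ]), array([ 0.5543, -0.0517])]
```

```bash
python3 -m handwheel '[[0.03,0.02,0,0,0.54],[0.06,0.04,0,0,0.54],[0.09,0.06,-0.02,0,0.54],[0.1075,0.0655,-0.05,0,0.54],[0.1075,0.0655,-0.08,0,0.54],[0.1075,0.0655,-0.11,0,0.54],[0.1075,0.0655,-0.12,0,0.54],[0.1075,0.0655,-0.12,0,0.54]]'
```

```text
time: 7.98
tcp_pos: [0.5503, -0.0505, 0.1197]
orientation: [-3.139, 0.123, 0.009]
contact_force: [-0.3, 0.4, 0.1]
grip_width: 0.041
grasp_force: 0.0
```

```bash
python3 -m handwheel '[[0,0,-0.02,0,0.54],[0,0,-0.035,0,0.54],[0,0,-0.05,0,0.54],[0,0,-0.06,0,0.54],[0,0,-0.066,0,0.54],[0,0,-0.066,0,0.54]]'
```

```text
time: 8.48
tcp_pos: [0.5522, -0.0516, 0.0563]
orientation: [-3.139, 0.126, 0.0]
contact_force: [0.4, -0.3, 0.2]
grip_width: 0.0405
grasp_force: 0.0
```

```bash
python3 -m handwheel '[[0.001,0,0,0,1],[0.001,0,0,0,1],[0.001,0,0,0,1],[0.001,0,0,0,1],[0.001,0,0,0,1],[0.001,0,0,0,1]]' 45
```

```text
time: 8.98
tcp_pos: [0.5543, -0.0506, 0.0575]
orientation: [-3.138, 0.125, -0.004]
contact_force: [-0.9, 3.6, 5.4]
grip_width: 0.0252
grasp_force: 45.0
```

```bash
python3 -m handwheel '[[0,0,0,0.1,1],[0,0,0.0003,0.2,1],[0,0,0.0006,0.3,1],[0,0,0.0006,0.2,1],[0,0,0.0009,0.1,1],[0,0,0.0012,0,1],[0,0,0.0015,-0.1,1],[0,0,0.0018,-0.2,1]]' 45; python3 -c "
from plant import arm
s=arm.read_state();print(s['contact_force'],s['moment'],s['joint_pos'][6])"
```

```text
time: 9.65
tcp_pos: [0.5535, -0.0513, 0.058]
orientation: [-3.109, 0.445, -0.001]
contact_force: [2.3, 3.5, -5.7]
grip_width: 0.0252
grasp_force: 45.0
[ 2.28501356  3.48399389 -5.72592053] [ 0.5756667  -0.52491973  0.08172277] -1.9690396496290445
```

```bash
python3 -m handwheel '[[0,0,0,0.1,1],[0,0,0.0004,0.2,1],[0,0,0.0008,0.3,1],[0,0,0.0012,0.4,1],[0,0,0.0014,0.5,1],[0,0,0.0014,0.4,1],[0,0,0.0018,0.3,1],[0,0,0.0022,0.2,1]]' 50
python3 -m handwheel '[[0,0,0.0004,-0.1,1],[0,0,0.0008,-0.2,1],[0,0,0.0008,-0.1,1],[0,0,0.0012,0,1],[0,0,0.0016,0.1,1],[0,0,0.002,0.2,1],[0,0,0.0022,0.3,1],[0,0,0.0022,0.2,1]]'; python3 -c "
from plant import arm
s=arm.read_state();print(s['contact_force'],s['moment'],s['joint_pos'][6])"
```

```text
time: 10.32
tcp_pos: [0.5536, -0.0509, 0.0599]
orientation: [-3.137, 0.132, -0.002]
contact_force: [3.1, 2.0, -7.2]
grip_width: 0.0252
grasp_force: 50.0
time: 10.98
tcp_pos: [0.5536, -0.0506, 0.0622]
orientation: [-3.133, -0.201, -0.002]
contact_force: [2.9, 3.2, -3.7]
grip_width: 0.0252
grasp_force: 50.0
[ 2.91272978  3.16085522 -3.66516279] [ 1.01439218 -0.54109814  0.08251176] -1.6232365631149457
```

```bash
python3 -m handwheel '[[0,0,0.0004,-0.1,1],[0,0,0.0008,-0.2,1],[0,0,0.0012,-0.3,1],[0,0,0.0016,-0.4,1],[0,0,0.0018,-0.5,1],[0,0,0.0018,-0.4,1],[0,0,0.0022,-0.3,1],[0,0,0.0026,-0.2,1]]'
python3 -m handwheel '[[0,0,0.0004,0.1,1],[0,0,0.0008,0.2,1],[0,0,0.0008,0.1,1],[0,0,0.0012,0,1],[0,0,0.0016,-0.1,1],[0,0,0.002,-0.2,1],[0,0,0.0024,-0.3,1],[0,0,0.0024,-0.2,1]]'
python3 -m handwheel '[[0,0,0.0004,0.1,1],[0,0,0.0008,0.2,1],[0,0,0.0012,0.3,1],[0,0,0.0016,0.4,1],[0,0,0.0018,0.5,1],[0,0,0.0018,0.4,1],[0,0,0.0022,0.3,1],[0,0,0.0026,0.2,1]]'
```

```text
time: 11.65
tcp_pos: [0.5538, -0.051, 0.0648]
orientation: [-3.139, 0.118, -0.002]
contact_force: [2.4, 4.6, -5.8]
grip_width: 0.0253
grasp_force: 50.0
time: 12.32
tcp_pos: [0.5528, -0.0521, 0.0675]
orientation: [3.108, -0.45, -0.001]
contact_force: [-0.6, -0.1, -0.9]
grip_width: 0.0251
grasp_force: 50.0
time: 12.98
tcp_pos: [0.5527, -0.0524, 0.07]
orientation: [3.138, -0.134, -0.001]
contact_force: [0.9, -0.3, -1.4]
grip_width: 0.0254
grasp_force: 50.0
```

The pull force has dropped to the rotor's weight after 12.5 mm of rise, so it is free. I'll lift it and carry it to the tray.

```bash
python3 -m handwheel '[[0,0,0.004,0,1],[0,0,0.01,0,1],[0,0,0.018,0,1],[0,0,0.03,0,1],[0,0,0.045,0,1],[0,0,0.06,0,1],[0,0,0.07,0,1],[0,0,0.07,0,1]]'
python3 -m handwheel '[[-0.002,-0.02,0,0,1],[-0.006,-0.05,0,0,1],[-0.01,-0.08,0,0,1],[-0.015,-0.11,0,0,1],[-0.02,-0.14,0,0,1],[-0.024,-0.17,0,0,1],[-0.028,-0.2,0,0,1],[-0.03,-0.22,0,0,1]]'
python3 - <<'E'
from plant import arm
import cv2,numpy as np
a=arm.camera("scene")["img"][150:320,290:480];b=arm.camera("side")["img"][90:260,280:470]
cv2.imwrite("pics/carry.png",cv2.resize(np.hstack([a,b]),None,fx=2.1,fy=2.1,interpolation=cv2.INTER_CUBIC))
E
```

```text
time: 13.65
tcp_pos: [0.5549, -0.052, 0.1431]
orientation: [3.139, -0.125, 0.008]
contact_force: [0.6, -0.3, -0.8]
grip_width: 0.0248
grasp_force: 50.0
time: 14.32
tcp_pos: [0.5215, -0.2754, 0.1397]
orientation: [3.138, -0.13, -0.002]
contact_force: [1.0, 0.1, -1.6]
grip_width: 0.0251
grasp_force: 50.0
```

View pics/carry.png

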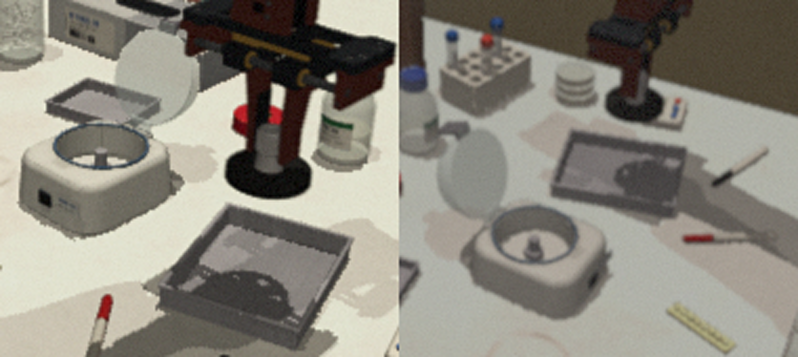

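The rotor hangs level in the gripper and the bare spindle is visible. The lid is still open and the machine is standing. I'll lower it now.

```bash
python3 -m handwheel '[[0.001,0.002,-0.03,0,1],[0.001,0.003,-0.06,0,1],[0.001,0.003,-0.085,0,1],[0.001,0.003,-0.1,0,1],[0.001,0.003,-0.106,0,1],[0.001,0.003,-0.109,0,1],[0.001,0.003,-0.11,0,1],[0.001,0.003,-0.111,0,1]]'
python3 -m handwheel '[[0,0,-0.001,0,1],[0,0,-0.0015,0,1],[0,0,-0.002,0,1],[0,0,-0.002,0,1]]'
```

```text
time: 15.08
tcp_pos: [0.525, -0.2688, 0.03]
orientation: [3.139, -0.125, 0.003]
contact_force: [0.2, 0.4, -1.6]
grip_width: 0.0254
grasp_force: 50.0
time: 15.42
tcp_pos: [0.5244, -0.2689, 0.0274]
orientation: [3.139, -0.126, 0.001]
contact_force: [-0.4, -0.3, -1.0]
grip_width: 0.0253
grasp_force: 50.0
```

```bash
python3 -m handwheel '[[0,0,-0.0005,0,1],[0,0,-0.001,0,1],[0,0,-0.001,0,1],[0,0,-0.001,0,1]]'
python3 -m handwheel '[[0,0,-0.0005,0,1],[0,0,-0.001,0,1],[0,0,-0.001,0,1],[0,0,-0.001,0,1]]'
```

```text
time: 15.75
tcp_pos: [0.5243, -0.2689, 0.0266]
orientation: [3.139, -0.126, 0.001]
contact_force: [-1.4, 1.4, 6.3]
grip_width: 0.0253
grasp_force: 50.0
time: 16.08
tcp_pos: [0.5243, -0.2688, 0.0265]
orientation: [3.139, -0.126, 0.0]
contact_force: [-4.4, 3.4, 14.6]
grip_width: 0.025
grasp_force: 50.0
```

```bash
python3 -m handwheel '[[0,0,0.001,0,1],[0,0,0.0015,0,0.45],[0,0,0.0015,0,0.45],[0,0,0.0015,0,0.45],[0,0,0.0015,0,0.45],[0,0,0.0015,0,0.45]]'
python3 -m handwheel '[[0,0,0.01,0,0.45],[0,0,0.03,0,0.45],[0,0,0.06,0,0.45],[0,0,0.1,0,0.3],[0,0,0.14,0,0],[0,0,0.18,0,0],[0,0,0.215,0,0],[0,0,0.215,0,0]]'
python3 -m handwheel '[[0.02,0.03,0,0,0],[0.04,0.06,0,0,0],[0.06,0.09,0,0,0],[0.08,0.12,0,0,0],[0.1,0.15,0,0,0],[0.12,0.18,0,0,0],[0.14,0.2,0,0,0],[0.146,0.209,0,0,0]]'
python3 -m handwheel '[[0,0,0,0,0],[0,0,0,0,0]]'
```

```text
time: 16.58
tcp_pos: [0.5241, -0.2688, 0.0263]
orientation: [-3.139, 0.126, 0.0]
contact_force: [-0.2, -0.2, -0.4]
grip_width: 0.0479
grasp_force: 0.0
time: 17.25
tcp_pos: [0.5279, -0.2703, 0.2504]
orientation: [3.134, -0.126, 0.02]
contact_force: [1.3, -0.4, -0.0]
grip_width: 0.0782
grasp_force: 0.0
time: 17.92
tcp_pos: [0.6721, -0.0545, 0.2417]
orientation: [-3.137, 0.117, -0.002]
contact_force: [-0.0, 0.8, -0.5]
grip_width: 0.0879
grasp_force: 0.0
time: 18.08
tcp_pos: [0.6696, -0.0606, 0.2414]
orientation: [3.138, -0.126, -0.001]
contact_force: [-0.1, -0.1, -0.8]
grip_width: 0.0878
grasp_force: 0.0
```

```bash
python3 -m handwheel '[[0,0,-0.03,0,0],[0,0,-0.055,0,0],[0,0,-0.075,0,0],[0,0,-0.084,0,0],[0,0,-0.084,0,0],[0,0,-0.084,0,1],[0,0,-0.084,0,1],[0,0,-0.084,0,1]]' 6
python3 -m handwheel '[[0,0,0,0,1],[0,0,0,0,1],[0,0,0,0,1],[0,0,0,0,1],[0,0,0,0,1],[0,0,0,0,1],[0,0,0,0,1],[0,0,0,0,1]]' 6
```

```text
time: 18.75
tcp_pos: [0.6711, -0.0603, 0.1594]
orientation: [3.139, -0.127, 0.004]
contact_force: [0.6, -0.2, 0.3]
grip_width: 0.0713
grasp_force: 0.0
time: 19.42
tcp_pos: [0.6702, -0.0603, 0.1576]
orientation: [3.139, -0.127, 0.0]
contact_force: [-0.5, -2.0, -0.6]
grip_width: 0.026
grasp_force: 6.0
```

```bash
python3 -m handwheel '[[-0.0065,0.0005,0.004,0,1],[-0.0175,0.001,0.009,0,1],[-0.029,0.002,0.0127,0,1],[-0.041,0.003,0.0154,0,1],[-0.053,0.004,0.017,0,1],[-0.065,0.005,0.0173,0,1],[-0.077,0.006,0.0164,0,1],[-0.089,0.007,0.0143,0,1]]'
python3 -m handwheel '[[-0.0117,0.001,-0.0034,0,1],[-0.023,0.002,-0.0078,0,1],[-0.034,0.0025,-0.0134,0,1],[-0.044,0.003,-0.02,0,1],[-0.0535,0.004,-0.0277,0,1],[-0.062,0.005,-0.0362,0,1],[-0.07,0.005,-0.0456,0,1],[-0.0766,0.006,-0.0557,0,1]]'
```

```text
time: 20.08
tcp_pos: [0.5797, -0.0526, 0.1722]
orientation: [-3.139, 0.126, -0.001]
contact_force: [1.6, -1.2, -4.3]
grip_width: 0.0261
grasp_force: 6.0
time: 20.75
tcp_pos: [0.5032, -0.0461, 0.1167]
orientation: [-3.139, 0.125, -0.001]
contact_force: [-0.5, -0.5, 0.8]
grip_width: 0.0263
grasp_force: 6.0
```

```bash
python3 -m handwheel '[[-0.006,0.0005,-0.0107,0,1],[-0.0104,0.001,-0.022,0,1],[-0.014,0.001,-0.0336,0,1],[-0.016,0.001,-0.042,0,1],[-0.0164,0.001,-0.0455,0,1],[-0.0164,0.001,-0.046,0,1],[-0.0164,0.001,-0.046,0,1]]'
python3 -m handwheel '[[0,0,0,0,0],[0,0,0,0,0],[0,0,0,0,0],[0,0,0,0,0],[0,0,0,0,0],[0,0,0,0,0]]'
```

```text
time: 21.33
tcp_pos: [0.4867, -0.0448, 0.0701]
orientation: [-3.138, 0.124, 0.004]
contact_force: [-2.1, 3.9, 0.0]
grip_width: 0.0259
grasp_force: 6.0
time: 21.83
tcp_pos: [0.4883, -0.046, 0.0702]
orientation: [3.139, -0.126, 0.0]
contact_force: [0.1, -0.0, -0.6]
grip_width: 0.0623
grasp_force: 0.0
```

```bash
python3 -m handwheel '[[0,0,0.01,0,0],[0,0,0.03,0,0],[0,0,0.06,0,0],[0,0,0.1,0,0],[-0.01,0,0.14,0,0],[-0.03,0,0.17,0,0],[-0.03,0,0.17,0,0],[-0.03,0,0.17,0,0]]'
python3 - <<'E'
from plant import arm
import cv2,numpy as np
a=arm.camera("scene")["img"][170:320,290:480];b=arm.camera("side")["img"][110:260,280:470]
cv2.imwrite("pics/end.png",cv2.resize(np.hstack([a,b]),None,fx=2.1,fy=2.1,interpolation=cv2.INTER_CUBIC))
E
```

```text
time: 22.5
tcp_pos: [0.4587, -0.046, 0.2425]
orientation: [3.138, -0.126, 0.008]
contact_force: [-0.3, -0.6, -0.5]
grip_width: 0.0881
grasp_force: 0.0
```

View pics/end.png

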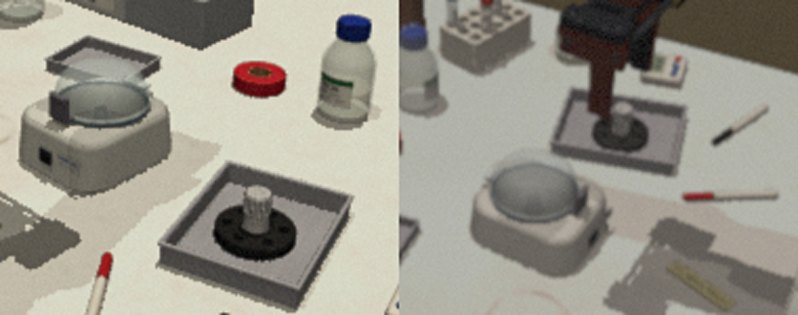

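The lid is shut and the machine is in its place. The rotor lies flat in the tray, knob up, at about (257,225) in the left half.

```bash
python3 -c "
from plant import arm
print(arm.hand_in())"
```

```text
the job is handed in; nothing more can be done
None
```

I handed the job in at about 22.5 s: the final pictures show the lid shut, the machine standing in its place, and the rotor flat in the large tray with its knob up. The hand-in call returned no verdict.

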